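# Tip an experiment board out of its storage bin and clamp it in the test fixture

### The arm

A 7-joint arm with a two-finger parallel gripper is mounted at the origin on the work surface; the furniture and walls round the work are solid. World frame = base frame: x ahead of the robot, y to its left, z up, the work surface at z = 0. Lengths are in m, angles in rad, forces in N, time in s.
With the tool pointing down it reaches from about 0.425 to 1.025 m from the base axis. Payload 9.4 kg.
Tool frame: the origin (TCP) lies midway between the tips of the shut fingers; the grasp point (between the pads) lies 19 mm behind it; z points along the fingers, y is the line along which they close (so a half turn about z gives the same grasp; the last joint's range is limited). The gripper opens to 93 mm and grips with 3 to 60 N. Pads are 15 mm wide; open, the fingers measure 128 mm over their backs; the gripper's body (75 mm by 188 mm) begins 65 mm behind the grasp point.
Start: joints at [1.091, 0.599, -0.003, 1.599, 0.002, 0.943, -0.08], TCP at [0.284, -0.667, 0.219] pointing down, gripper open.
Joint ranges: [-2.57, 2.57], [-0.35, 1.97], [-1.29, 1.29], [0.11, 2.56], [-1.05, 4.19], [0.11, 1.86], [-2.63, 2.63]. Speed limits (rad/s): [2.22, 2.22, 3.01, 3.01, 3.14, 3.14, 3.14].

### API

Orientations are given as a unit quaternion [w, x, y, z].
In Python, from workcell import r, fingers, eyes, sensors gives the robot as it stands. Calls block until the motion is done:
- r.move_to(position, orientation): joint-space move of the TCP to a pose.
- r.line_to(position, attitude=None, speed=0.15, threshold=None): straight line of the TCP; attitude=None keeps the orientation; speed is the mean speed in m/s. With threshold (N) it stops when the force on the tool has changed by that much, and returns True; else False.
- r.movej(angles): joint-space move.
- fingers.open_gripper() and fingers.grasp(f_grip=None): open the fingers fully, or close them until they stop; f_grip is the grip in N (None keeps the last).
- r.wait(seconds).
- r.solve_ik(position, orientation): joint angles nearest the present ones, or None.
- eyes.read_camera(name): name is "scene" or "top" or "wrist"; returns a dict with "image" (384x512x3 uint8, red, green, blue), "fx", "fy", "cx", "cy" (pixels), "cam_to_world" (4x4, takes a point from camera to world coordinates). Camera axes: x right, y down, z forward; pixel columns grow to the right and rows downward; lengths in m; the calibration is good to about 2 mm. A picture is of the moment at which its call begins. There is no depth.
A pose or a line that the arm cannot do raises r.MotionError and nothing moves.
- r.finish_job(): hands the job in; it is judged then, once.
Readings, each from a call of its own:
- sensors.current_clock(): time.
- sensors.current_joint_pos(): joint angles.
- sensors.current_dq(): joint speeds.
- sensors.current_effort(): joint torques, N m.
- sensors.current_tool_pos(): TCP position.
- sensors.current_ee_rot(): TCP orientation.
- sensors.current_contact_force(): force on the tool from outside, world axes, zero at the start.
- sensors.current_wrist_torque(): the same for the moment, N m.
- sensors.current_grip_width(): finger opening in m.
- sensors.current_finger_force(): force on a finger pad.
Only numpy, scipy, OpenCV 4.12 (cv2) and the standard library are available. Lean on these libraries where they do the work, as an engineer would, in place of code of your own. Each camera call takes 0.05 s, during which the arm holds its last target. There are 200 camera calls.

### The job

Take the experiment board out of the deep storage bin: lift it by its upright grip bar so that this end comes up first and the other end draws out from under the bin's ledge. Lay the board flat on the bed of the test fixture, between the two end stops and between the rubber-faced fence and the open cam, and let go of it. Then turn the cam lever about a quarter turn, just far enough to nip the board against the rubber fence (the lever then points straight away from the board), without running it on past that, and leave the tape roll, screwdriver and battery undisturbed.

Things in the scene. Friction and masses are not known exactly. Their poses are not given: they have to be found in the camera images.
- bin: grey plastic open-topped bin, 198 x 112 mm, fixed; origin at the centre of its underside on the bench top, x along its length to the high end, z up. Walls 4 mm, floor 6 mm, inside 190 x 104 mm. The +x end wall and the sides from x = -0.021 m on are 86 mm high (rims 3.5 mm higher), the rest 60 mm. The board lies flat on the floor, plain end under the ledge at the -x end
- ledge_edge (a point): middle of the lower front edge of the ledge that roofs the bin's -x end over its full width, 30 mm from the bin's middle towards -x, 46 mm above the bench; ledge 5 mm thick, axes as the bin's. It stops the board being lifted out level: tilted about 30 degrees, grip end up, the board slides out lengthwise under this edge and over the +x wall
- board_mid (a point): middle (half-way through the thickness) of the experiment board, a flat grey baseboard 150 x 90 x 8 mm, 0.15 to 0.3 kg, with small terminals and components up to 11 mm high on top; x along its length towards the end with the grip bar, y across its width, z up out of its top face. In the bin it lies with its x within 0.05 rad of the bin's x
- board_grip (a point): point to grip on the board's upright aluminium grip bar, 50 mm from the board's middle towards +x and 42 mm above the board's underside; the bar is a plate 12 mm thick along x, 60 mm wide along y, and its top is 60 mm above the board's underside; axes as the board's
- board_tail (a point): middle of the plain end edge of the board, 75 mm from its middle towards -x; axes as the board's
- fixture: test fixture fixed to the bench: steel bed 184 (x) x 180 (y) mm, its top 10 mm above the bench; origin on the bench top, x the way the board's length must lie (grip bar at either end; +x is the end farther from the robot), z up. End stops 10 mm high on the bed have their inner faces at x = +/-0.081 m. The rubber fence's face is at y = +0.045 m, its top 24 mm above the bench
- nest (a point): where the middle of the board's underside should come when it is laid in: on the bed's top face, 5 mm from the fixture's x axis towards -y; axes as the fixture's. Free space there: 162 mm along x, about 99 to 101 mm along y between fence and open cam (cam disc 12 to 24 mm above the bench, reaching to y = -0.0565 m with the lever at 0 rad, -0.054 m at 0.25 rad)
- cam_lever (a joint): turn of the cam lever in rad about an upright axis, clockwise from above positive: 0 open, pointing along the fixture's +x; at 1.57 along -y, straight away from the board. Stays where left (about 4 N to move at the knob, a little more when nipping). Has pushed the board onto the rubber at about 1.25; nipped right from 1.4 to 1.8; dead centre, where it lets go again, is 2.24
- cam_knob (a point): mid-height of the round upright black knob at the end of the cam lever, 75 mm from the lever's axis; 21 mm diameter, 41 to 85 mm above the bench, this point at 65 mm
- cam_pivot (a point): point on the cam lever's upright axis at the height of the knob's middle (65 mm above the bench); fixture axes
- fence (a joint): how far the sprung rubber fence strip is pressed back by the board, m: 0 free, at most 0.006, 3 N per mm; about 0.002 when the board is rightly nipped
- tape: roll of masking tape lying flat, 100 mm across, 24 mm high, loose on the bin's +y side; origin at the centre of its underside
- driver: screwdriver, 148 mm long, 25 mm thick, loose, lying along the bin's -y side; origin under its middle
- battery: block battery 50 x 27 x 18 mm, loose, beside the fixture on its +y side; origin at the centre of its underside

How it is judged:
By the outcome, as a careful person would: the job done as asked, in the order asked, and still so for the second after the job is handed in, with the robot touching nothing.
It also fails if it takes over 61 s, if anything falls off the work surface, if the arm or the gripper's body presses on something with over 40 N, if the wrist force passes 120 N, or if a joint passes its speed limit or range.

## Working session

There is one attempt and no reset: what is moved stays moved. The work goes in short steps, each a Python script; the robot and the scene stay as the last script left them, time stands still between calls to the robot, and variables do not carry over. Pictures are saved under pics/ and viewed, at most 10 in all, crops included, and the job is handed in when it is done.

```bash
ls; mkdir -p pics
python3 - <<'E'
from workcell import r, fingers, eyes, sensors
import cv2, numpy as np
ims=[]
for n in("scene","top"):
    c=eyes.read_camera(n); cv2.imwrite(f"pics/{n}0.png",c["image"][:,:,::-1]); print(n,c["fx"],c["cx"],c["cy"],np.round(c["cam_to_world"],3).tolist())
    np.savez(n+"0.npz",**c)
print(sensors.current_clock(),sensors.current_ee_rot())
E
```

```text
pics
scene 350.6507801151549 252.64059014155376 186.43313037986294 [[1.0, 0.021, -0.009, 0.545], [0.022, -0.736, 0.676, -0.544], [0.007, -0.676, -0.737, 0.759], [0.0, 0.0, 0.0, 1.0]]
top 483.87169383793304 258.3939995666583 192.5680551532511 [[-0.01, -0.998, 0.066, 0.455], [-1.0, 0.008, -0.019, 0.093], [0.019, -0.066, -0.998, 1.244], [0.0, 0.0, 0.0, 1.0]]
0.1 [-6.41748498e-04  9.79781831e-01  2.00067765e-01 -2.02502571e-04]
```

View pics/scene0.png

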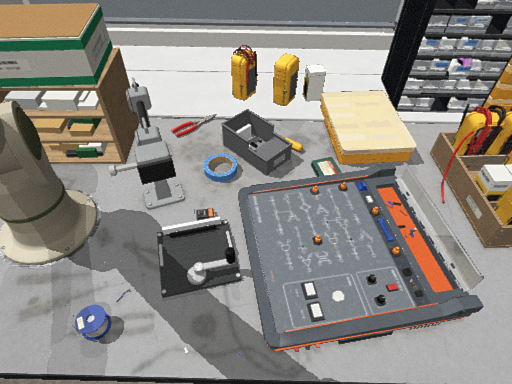

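View pics/top0.png

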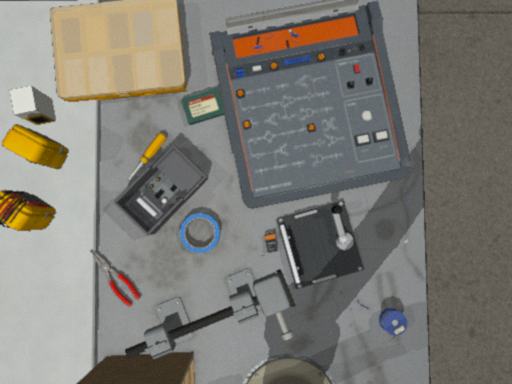

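The scene view shows the bin at about (257,142) and the fixture at (200,255). The top view shows the bin at (163,188), the fixture at (320,243), its knob near (337,209) and the lever's pivot near (345,241).

Run:
```python
import cv2
i=cv2.imread("pics/top0.png")
def crop(x0,y0,w,h,s):
    c=cv2.resize(i[y0:y0+h,x0:x0+w],None,fx=s,fy=s,interpolation=cv2.INTER_CUBIC)
    for k in range(0,w,10): cv2.putText(c,str(x0+k),(k*s,8),0,.3,(0,255,255)); cv2.line(c,(k*s,10),(k*s,16),(0,255,255))
    for k in range(0,h,10): cv2.putText(c,str(y0+k),(0,k*s+3),0,.3,(0,255,255))
    return c
cv2.imwrite("pics/crop_bin.png",crop(105,125,110,110,5))
cv2.imwrite("pics/crop_fix.png",crop(260,190,110,110,5))
```

```text
(no output)
```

View pics/crop_bin.png

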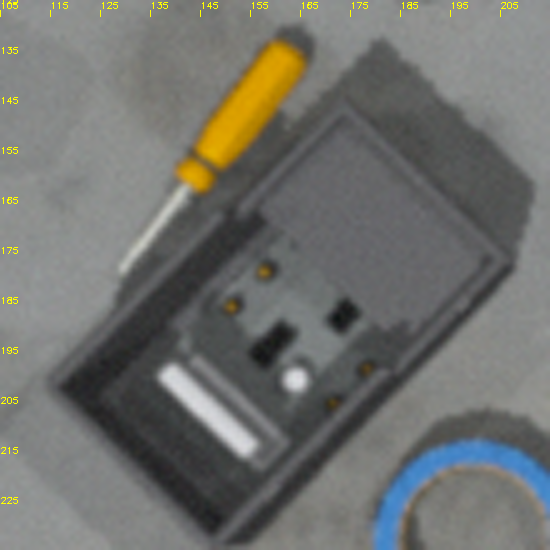

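View pics/crop_fix.png

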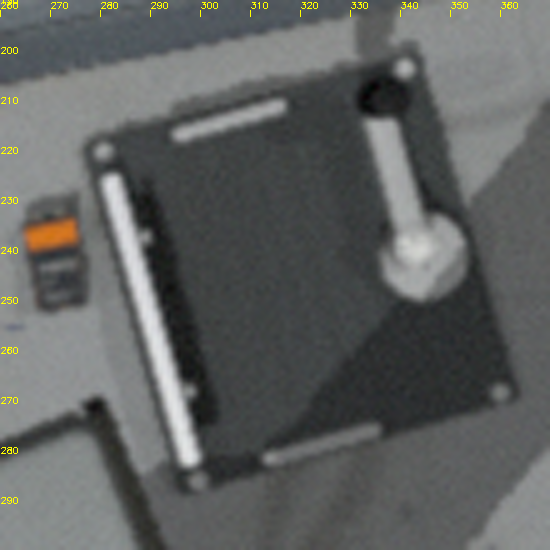

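The bin crop shows the ledge at upper right, and the grip bar's white top at about px (146.6,207) towards the lower left, which is the bin's +x. The fixture crop shows screw corners at (280.6,220), (341,203.4), (360,268.4) and (299.6,286), the knob at (336.6,209) and the pivot at about (343,240).

```bash
cat > h.py <<'E'
import numpy as np, cv2
from scipy.spatial.transform import Rotation as R
def ray(c,px,z):
    """pixel(s) -> world points on plane height z"""
    px=np.atleast_2d(px).astype(float); T=c["cam_to_world"]
    d=np.c_[(px[:,0]-c["cx"])/c["fx"],(px[:,1]-c["cy"])/c["fy"],np.ones(len(px))]@T[:3,:3].T
    return T[:3,3]+d*((z-T[2,3])/d[:,2])[:,None]
def proj(c,P):
    T=c["cam_to_world"]; q=(np.atleast_2d(P)-T[:3,3])@T[:3,:3]
    return np.c_[c["fx"]*q[:,0]/q[:,2]+c["cx"],c["fy"]*q[:,1]/q[:,2]+c["cy"]]
def quat(M): q=R.from_matrix(M).as_quat(); return q[[3,0,1,2]]
def down(yaw,pitch=0.):
    """tool pointing down, tool y along yaw direction; pitch raises the yaw-direction end (rad)"""
    y=np.array([np.cos(yaw),np.sin(yaw),0]); z=np.array([0,0,-1.])
    M=np.c_[np.cross(y,z),y,z]; ax=np.cross(y,[0,0,1])
    return R.from_rotvec(ax*pitch).as_matrix()@M
E
python3 - <<'E'
from h import *
c=dict(np.load("top0.npz")); f=lambda px,z:ray(c,px,z)
np.set_printoptions(precision=4,suppress=True)
b1=f([(116,201),(148,233)],.0895); b0=f([(174,146),(207,177.4)],.0635)
print("bin hi",b1,np.linalg.norm(b1[0]-b1[1]),"\nlo",b0,np.linalg.norm(b0[0]-b0[1]))
v=b1.mean(0)-b0.mean(0); print("len",np.linalg.norm(v[:2]),"ctr",(b1.mean(0)+b0.mean(0))/2,"yaw",np.arctan2(v[1],v[0]))
img=c["image"][190:225,125:165]; m=(img.min(2)>170).astype(np.uint8)
rc=cv2.minAreaRect(np.argwhere(m)[:,::-1].astype(np.float32)); p=cv2.boxPoints(rc)+[125,190]; print("bar px",rc,p.mean(0)); bp=f(p,.066); print("bar",bp,bp.mean(0))
s=f([(280.6,220),(341,203.4),(360,268.4),(299.6,286)],.012); print("screws",s,s.mean(0)); 
for i in range(4): print(np.linalg.norm(s[i]-s[i-1]), np.arctan2(*(s[i]-s[i-1])[1::-1]))
fe=f([(297.6,282.4),(282.4,225)],.024); print("fence",fe,np.arctan2(*(fe[1]-fe[0])[1::-1]))
print("knob",f((336.6,209),.085),"pivot",f((343,239),.05))
E
```

```text
bin hi [[0.5144 0.4091 0.0895]
 [0.4379 0.333  0.0895]] 0.10790369915391047 
lo [[0.6495 0.276  0.0635]
 [0.5716 0.1955 0.0635]] 0.11211281733790968
len 0.19068809130822484 ctr [0.5434 0.3034 0.0765] yaw 2.35288885000142
bar px ((26.122949600219727, 10.852458953857422), (22.790565490722656, 19.33357048034668), 39.80556869506836) [151.123  200.8525]
bar [[0.5152 0.3668 0.066 ]
 [0.5511 0.3371 0.066 ]
 [0.5153 0.2946 0.066 ]
 [0.4795 0.3244 0.066 ]] [0.5153 0.3307 0.066 ]
screws [[ 0.4664  0.0133  0.012 ]
 [ 0.5072 -0.1417  0.012 ]
 [ 0.342  -0.1866  0.012 ]
 [ 0.2996 -0.0325  0.012 ]] [ 0.4038 -0.0869  0.012 ]
0.17290246582247226 0.2685350342229431
0.1603532638454964 -1.312957818215021
0.17127303761324283 -2.876541767161311
0.15974737356804003 1.8388010091346008
fence [[ 0.3101 -0.0264  0.024 ]
 [ 0.4536  0.0097  0.024 ]] 0.24696269906761548
knob [[ 0.4908 -0.1169  0.085 ]] pivot [[ 0.4178 -0.1376  0.05  ]]
```

The centre from the screws conflicts with the cam and fence offsets, so I need a closer wrist view. I'll also triangulate the clamp stand near the arm's path.

Run:
```python
from h import *
from workcell import r, fingers, eyes, sensors
np.set_printoptions(precision=4,suppress=True)
t,s=dict(np.load("top0.npz")),dict(np.load("scene0.npz"))
def tri(a,b):
    A=[];B=[]
    for c,p in((s,a),(t,b)):
        o=c["cam_to_world"][:3,3]; d=ray(c,p,0.)[0]-o; d/=np.linalg.norm(d); P=np.eye(3)-np.outer(d,d); A.append(P);B.append(P@o)
    return np.linalg.lstsq(np.vstack(A),np.hstack(B),rcond=None)[0]
print("handle",tri((113,170),(287,335)),"block",tri((158,145),(273,285)))
cv2.imwrite
q=quat(down(0.263+np.pi)); q2=quat(down(0.263))
for p in [(0.43,-0.08,.28),(.45,-.07,.28)]:
    print(p,r.solve_ik(p,q),r.solve_ik(p,q2))
qb=quat(down(2.353)); qb2=quat(down(2.353-np.pi))
print(r.solve_ik((.52,.33,.3),qb),r.solve_ik((.52,.33,.3),qb2))
for a in (.3,.6): 
  for e in (0,np.pi): print(a,r.solve_ik((.50,.34,.2),quat(down(2.353,a)@np.diag([-1,-1,1] if e else [1,1,1]))))
r.move_to((.45,-.10,.30),q if r.solve_ik((.45,-.10,.30),q) is not None else q2)
c=eyes.read_camera("wrist"); np.savez("w1.npz",**c); cv2.imwrite("pics/w1.png",c["image"][:,:,::-1])
print(sensors.current_joint_pos(),np.round(c["cam_to_world"],3).tolist(),c["fx"],sensors.current_clock())
```

```text
handle [0.22   0.0147 0.1953] block [0.3292 0.045  0.2466]
(0.43, -0.08, 0.28) [-0.8188  0.3007  1.1424  2.1894 -0.3642  0.8578 -2.3281] [ 0.52    0.2089 -0.5512  2.1254  0.146   0.8428  0.144 ]
(0.45, -0.07, 0.28) [-0.816   0.3412  1.1385  2.1561 -0.4053  0.8796 -2.3121] [ 0.4825  0.2343 -0.5473  2.0924  0.1608  0.8546  0.1044]
[ 0.0327  0.5931 -1.097   1.7245  0.5674  1.1822  1.1318] [-0.188   0.4627 -0.6896  1.737   0.3313  1.0614 -1.7786]
0.3 [ 0.1303  0.7617 -1.101   1.8142  0.4501  0.9554  1.2596]
0.3 [-0.1961  0.5672 -0.503   1.8341 -0.0465  0.8436 -1.3934]
0.6 [ 0.2329  0.866  -1.1015  1.7639  0.1829  0.9586  1.5453]
0.6 [-0.079   0.66   -0.4986  1.784  -0.3413  0.9601 -1.0747]
[-0.7651  0.3116  1.1393  2.1176 -0.357   0.9214 -2.302 ] [[-0.965, -0.249, -0.077, 0.472], [-0.26, 0.922, 0.285, -0.181], [-0.0, 0.296, -0.955, 0.465], [0.0, 0.0, 0.0, 1.0]] 271.866350493574 2.3917
```

View w1.

View pics/w1.png

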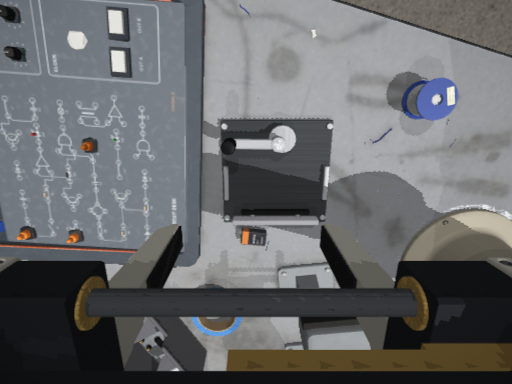

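The wrist view shows the fixture upright at about (222–332, 118–222), with the knob at (229,146), the pivot at (279,144) and the fence strip along row 218. Next I'll rectify both views onto the bed plane so I can pick edges.

```bash
cat >> h.py <<'E'
def rect(c,ctr,yaw,z,half,s):
    """view of a horizontal plane in local axes: right=x, up=y, s px per m"""
    n=int(2*half*s); u,v=np.meshgrid(np.arange(n),np.arange(n))
    x=(u/s-half); y=half-v/s; ca,sa=np.cos(yaw),np.sin(yaw)
    P=np.c_[(ctr[0]+ca*x-sa*y).ravel(),(ctr[1]+sa*x+ca*y).ravel(),np.full(n*n,z)]
    m=proj(c,P).astype(np.float32).reshape(n,n,2)
    o=cv2.remap(c["image"][:,:,::-1],m[:,:,0],m[:,:,1],cv2.INTER_CUBIC)
    for k in np.arange(-half,half+1e-6,.02):
        i=int((k+half)*s); cv2.line(o,(i,0),(i,6),(0,255,255)); cv2.line(o,(0,n-i),(6,n-i),(0,255,255)); cv2.putText(o,str(round(k*1000)),(i-8,16),0,.3,(0,255,255)); cv2.putText(o,str(round(k*1000)),(8,n-i+3),0,.3,(0,255,255))
    return o
E
python3 - <<'E'
from h import *
o=[rect(dict(np.load(f)),(.404,-.087),.263,.010,.11,1800) for f in("w1.npz","top0.npz")]
cv2.imwrite("pics/rect_fix.png",np.hstack(o))
E
```

```text
(no output)
```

View pics/rect_fix.png

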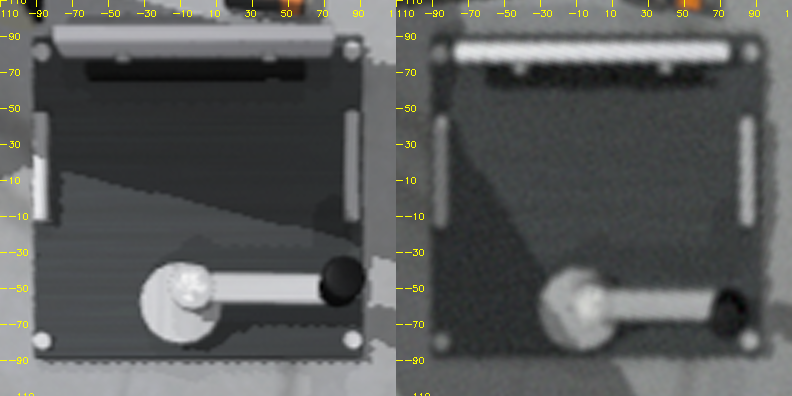

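The rectified view (z = 10 mm) shows the stop faces at local x of about ±81 mm, the rubber face at y of about +62 mm, the cam edge at about -37 mm and the knob at about (75,-51). That puts the nest near local (0,+12.5), and the 99 mm gap matches the task. Next I'll look at the bin closely.

Run:
```python
from h import *
from workcell import r, fingers, eyes, sensors
np.set_printoptions(precision=4,suppress=True)
r.movej([.4825,.2343,-.5473,1.9,.16,.95,.1044])
print(sensors.current_tool_pos())
r.move_to((.54,.39,.30),quat(down(2.353)))
c=eyes.read_camera("wrist"); np.savez("w2.npz",**c); cv2.imwrite("pics/w2.png",c["image"][:,:,::-1])
print(sensors.current_joint_pos(),sensors.current_clock())
t=dict(np.load("top0.npz"))
o=[rect(c,(.543,.303),2.353,.066,.12,1660),rect(t,(.543,.303),2.353,.066,.12,1660)]
cv2.imwrite("pics/rect_bin.png",np.hstack(o))
```

```text
[ 0.5326 -0.0773  0.3496]
[-0.0945  0.6397 -1.0342  1.6126  0.5775  1.2261  1.1061] 6.225
```

View pics/rect_bin.png

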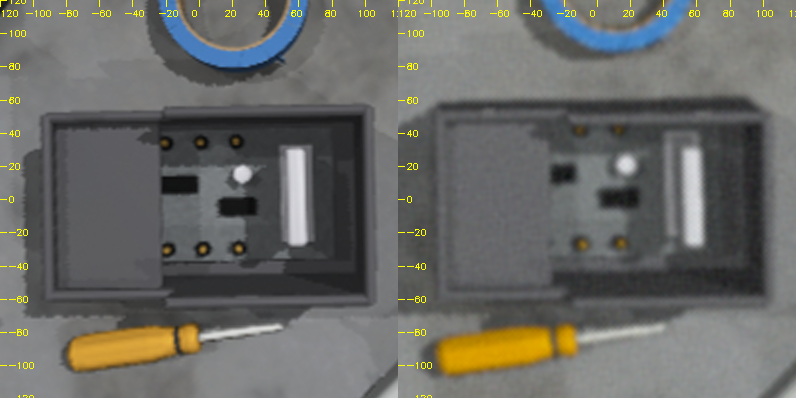

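Both views agree: the bar top is at bin-local (58,1) mm and the rim and ledge edges are clear. Converting those picks at their true heights.

Run:
```python
from h import *
np.set_printoptions(precision=1,suppress=True)
C=np.array([.543,.303]);yaw=2.353;ca,sa=np.cos(yaw),np.sin(yaw);Rm=np.array([[ca,-sa],[sa,ca]])
def loc(c,uv,z):
    uv=np.atleast_2d(uv)/1660; P=np.c_[C+np.c_[uv[:,0]-.12,.12-uv[:,1]]@Rm.T,np.full(len(uv),.066)]
    return (ray(c,proj(c,P),z)[:,:2]-C)@Rm*1000
w,t=dict(np.load("w2.npz")),dict(np.load("top0.npz"))
for n,c,hi,lo,ed in(("w",w,[(373,105),(373,303)],[(43,117),(43,300)],[(160,127),(160,292)]),("t",t,[(368,108),(368,301)],[(39,110),(39,298)],[(153,127),(153,290)])):
    print(n,"hi",loc(c,hi,.0895).ravel(),"lo",loc(c,lo,.0635).ravel(),"ledge",loc(c,ed,.051).ravel())
    o=rect(c,C,yaw,.066,.12,1660)[130:260,270:320]; m=cv2.inRange(o,(165,165,165),(255,255,255))
    rc=cv2.minAreaRect(np.argwhere(m)[:,::-1].astype(np.float32)); p=cv2.boxPoints(rc)+[270,130]; print("bar",loc(c,p.mean(0),.066),np.array(rc[1])/1.66,rc[2])
```

```text
w hi [102.2  54.8 102.2 -57.5] lo [-95.1  49.7 -95.1 -61.3] ledge [-26.8  44.2 -26.8 -58.9]
bar [[58.6  1.6]] [57.4 10.2] 88.40885925292969
t hi [ 97.9  58.   97.9 -55.9] lo [-96.5  53.4 -96.5 -60.1] ledge [-27.1  41.4 -27.1 -58.1]
bar [[57.5  1.6]] [57.4 10. ] 87.66268920898438
```

Findings:
- **Bin:** centre is about local (2.5,-2.4), yaw 2.376.
- **Bar:** at bin x of about 56, y of about 3.
- **Clearance:** ledge to wall is 125 mm and the open gripper is 128 mm. The tips therefore have to stay just above the ledge (51 mm) and take the top 12 mm of the bar.

Next I'll check the motion path with IK.

Run:
```python
from h import *
from workcell import r, fingers, eyes, sensors
np.set_printoptions(precision=4,suppress=True)
q=quat(down(2.383))
r.move_to(binw(.027,.0027,.13),q)
hit=r.line_to(binw(.027,.0027,.0535),q,speed=.06,threshold=6)
print("hit",hit,sensors.current_tool_pos(),sensors.current_contact_force())
fingers.grasp(3)
print(sensors.current_grip_width(),sensors.current_finger_force(),sensors.current_contact_force())
if not hit:
    r.line_to(binw(.033,.0027,.0535),q,speed=.03); r.wait(.3)
    print(sensors.current_grip_width(),sensors.current_finger_force(),sensors.current_contact_force())
for n in("top","scene"):
    c=eyes.read_camera(n); np.savez(n+"1.npz",**c); cv2.imwrite(f"pics/{n}1.png",c["image"][:,:,::-1])
print(sensors.current_clock())
```

```text
hit False [0.5218 0.3234 0.0539] [ 0.571  -0.7849 -0.0753]
0.016744689502042998 3.0056391656398773 [-2.6848  5.6963  1.4585]
0.012017417561804595 3.000619411468506 [-1.2527  0.1097  1.1556]
10.4417
```

The width of 12.0 mm matches the bar. I'll grip firmly, drag it clear of the back wall, tilt it, and check for slip.

Run:
```python
from h import *
from workcell import r, fingers, eyes, sensors
np.set_printoptions(precision=4,suppress=True)
fingers.grasp(60)
for w,v,y in [((-.06,.0065,.05),.06,.0015),((-.06,.0065,.35),.06,0),((-.038,.011,.576),.06,0)]:
    p,q=tcp_from_tail(*w,.0475,ty=y); hit=r.line_to(p,q,speed=v,threshold=18)
    print(hit,sensors.current_tool_pos()-p,sensors.current_contact_force(),sensors.current_wrist_torque(),sensors.current_grip_width())
    if hit: break
c=eyes.read_camera("scene"); np.savez("scene2.npz",**c); cv2.imwrite("pics/scene2.png",cv2.resize(c["image"][90:210,190:330,::-1],None,fx=4,fy=4,interpolation=cv2.INTER_CUBIC))
print(sensors.current_clock())
```

```text
False [-0.     -0.0001 -0.0001] [ 0.4002 -0.5484 -2.1627] [ 0.1647 -0.1341 -0.0259] 0.011256233650933017
False [-0.0005  0.0001 -0.0001] [ 0.9397  0.0954 -2.7126] [-0.2221 -0.4415 -0.0194] 0.011275572834005735
False [-0.0008  0.0005 -0.0001] [-0.2802  1.1954 -1.6691] [-0.4309 -0.6471  0.0008] 0.011717748165388028
12.7417
```

View pics/scene2.png

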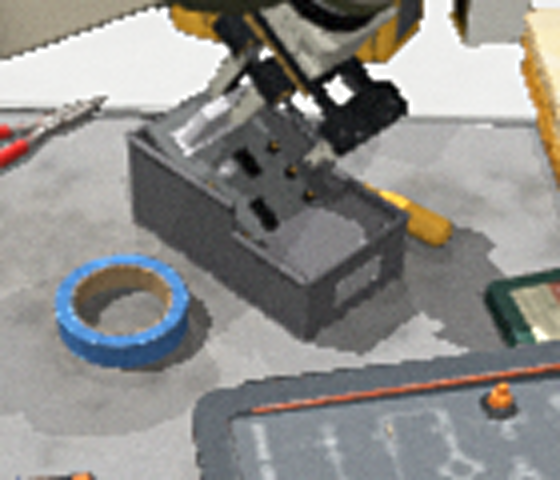

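The board is tilted in the bin with the bar at crop (205,125). The driver, at (430,225), and the tape are untouched. Sliding it out and lifting.

Run:
```python
from h import *
from workcell import r, fingers, eyes, sensors
np.set_printoptions(precision=4,suppress=True)
for w,v in [((0,.0357,.576),.08),((.01,.15,.52),.12),((.01,.22,.2),.2)]:
    p,q=tcp_from_tail(*w,.0475); hit=r.line_to(p,q,speed=v,threshold=18)
    print(hit,sensors.current_contact_force(),sensors.current_wrist_torque(),sensors.current_grip_width())
    if hit: break
print(sensors.current_clock(),sensors.current_joint_pos())
c=eyes.read_camera("scene"); s=c["image"][20:220,160:360,::-1]; np.savez("scene3.npz",**c)
w=eyes.read_camera("wrist"); np.savez("w3.npz",**w)
cv2.imwrite("pics/lift.png",np.hstack([cv2.resize(s,(384,384),interpolation=cv2.INTER_CUBIC),w["image"][:,60:460,::-1]]))
```

```text
False [ 0.3648 -0.0573 -2.1587] [-0.4922 -0.7249 -0.0032] 0.0115971524054736
False [-0.5915  0.9485 -1.2039] [-0.4352 -0.6758  0.0266] 0.011283199367623753
False [ 1.4613 -0.0502 -2.8997] [-0.1009 -0.2715 -0.0695] 0.01122436699034045
15.0 [ 0.0184  0.623  -1.148   1.7561  0.4182  1.086   1.1515]
```

View pics/lift.png

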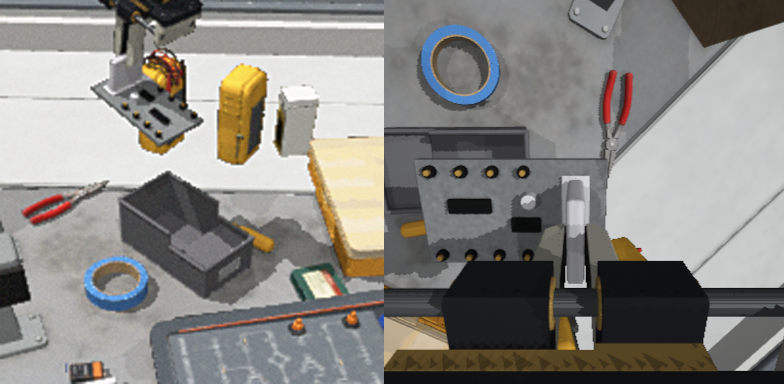

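The board is out and firmly held, level with the tool axes, and its visible edge runs (91,157)–(283,157) in the wrist image. I'll compare that with the predicted corners to get the in-hand offset, then carry it over.

Run:
```python
from h import *
from workcell import r, fingers, eyes, sensors
np.set_printoptions(precision=4,suppress=True)
w=dict(np.load("w3.npz")); p=sensors.current_tool_pos(); qq=np.array(sensors.current_ee_rot()); M=R.from_quat(qq[[1,2,3,0]]).as_matrix()
def bw(b,h=.0475): # board coords (underside mid) -> world
    b=np.atleast_2d(b)-[.05,0,h]; return p+b@np.c_[M[:,1],M[:,0],-M[:,2]].T
print("pred +y corners, bar top ends",proj(w,bw([(-.075,.045,.008),(.075,.045,.008),(.05,.03,.06),(-.075,-.045,.008)])).round(1).tolist())
i=w["image"]; g=cv2.cvtColor(i,cv2.COLOR_RGB2GRAY).astype(float)
for col in (120,180,250): # board +y edge rows
    d=np.abs(np.diff(cv2.GaussianBlur(g,(3,3),0)[135:175,col])); print(col,135+d.argmax(),d.max())
for row in (200,): d=np.abs(np.diff(cv2.GaussianBlur(g,(3,3),0)[row,60:130])); print("tail col",60+d.argmax(),d.max())
r.move_to((.55,.15,.36),quat(down(1.3)))
r.move_to((.455,-.058,.34),quat(down(.263)))
print(sensors.current_joint_pos(),sensors.current_grip_width(),sensors.current_contact_force(),sensors.current_clock())
```

```text
pred +y corners, bar top ends [[86.6, 158.3], [283.3, 158.8], [250.2, 199.5], [105.1, 261.9]]
120 159 19.625
180 159 22.3125
250 157 28.3125
tail col 122 32.25
[ 0.5758  0.187  -0.6727  1.9928  0.1367  1.0051  0.106 ] 0.011514807775990126 [-0.8476 -0.1498 -1.7059] 17.05
```

Run:
```python
from h import *
from workcell import r, fingers, eyes, sensors
np.set_printoptions(precision=4,suppress=True)
q=quat(down(.263)); print(r.line_to((.449,-.0619,.0575+.020),q,speed=.15,threshold=15))
print(sensors.current_tool_pos(),sensors.current_contact_force(),sensors.current_clock())
w=eyes.read_camera("wrist"); np.savez("w4.npz",**w)
t=eyes.read_camera("top"); np.savez("t4.npz",**t)
cv2.imwrite("pics/near.png",np.hstack([w["image"][:,:,::-1][:384,:400],rect(t,(.404,-.087),.263,.024,.11,1745)]))
```

```text
False
[ 0.4493 -0.0619  0.078 ] [-0.2915 -0.3232 -0.8434] 18.95Traceback (most recent call last):
  File "<stdin>", line 8, in <module>
    return _nx.concatenate(arrs, 1, dtype=dtype, casting=casting)
           ~~~~~~~~~~~~~~~^^^^^^^^^^^^^^^^^^^^^^^^^^^^^^^^^^^^^^^
ValueError: all the input array dimensions except for the concatenation axis must match exactly, but along dimension 0, the array at index 0 has size 384 and the array at index 1 has size 383
```

Run:
```python
from h import *
w=dict(np.load("w4.npz"));t=dict(np.load("t4.npz"))
cv2.imwrite("pics/near.png",np.hstack([w["image"][:383,:400,::-1],rect(t,(.404,-.087),.263,.024,.11,1745)]))
```

```text
(no output)
```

View pics/near.png

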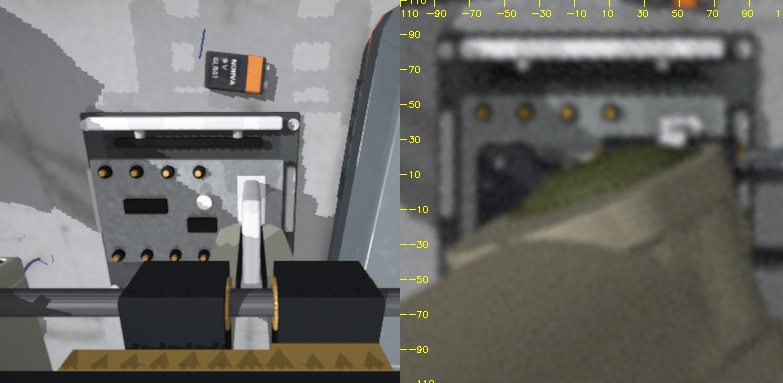

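This near view shows the board's +y edge at row 160 (cols 92–284), the rubber's near face at row 150, the right stop at cols 285–297 and the battery at (235,72). It's the tenth and last picture, so from here I work from numbers.

Run:
```python
from h import *
np.set_printoptions(precision=1,suppress=True)
w=dict(np.load("w4.npz")); C=np.array([.404,-.087]);a=.263;Rm=np.array([[np.cos(a),-np.sin(a)],[np.sin(a),np.cos(a)]])
L=lambda px,z:((ray(w,px,z)[:,:2]-C)@Rm*1000).tolist()
g=cv2.GaussianBlur(cv2.cvtColor(w["image"],cv2.COLOR_RGB2GRAY),(3,3),0)
for c in (130,180,225): print(c,g[130:166,c].tolist())
print("row 200",g[200,275:305].tolist(), g[200,80:105].tolist())
print("board edge",L([(92,160),(284,160)],.038),"rubber",L([(130,150),(260,150)],.024),"stop R",L([(285,200),(297,200)],.020))
print("battery",L((235,72),.018),"fence white",L([(90,123),(280,123)],.024))
```

```text
130 [103, 53, 39, 38, 38, 37, 34, 27, 24, 29, 31, 28, 24, 23, 23, 23, 24, 29, 36, 39, 40, 40, 40, 40, 40, 39, 40, 45, 59, 79, 98, 108, 111, 109, 104, 101]
180 [84, 45, 39, 38, 38, 40, 41, 35, 29, 31, 36, 36, 36, 36, 36, 33, 29, 31, 37, 42, 52, 67, 73, 73, 72, 71, 72, 75, 87, 114, 149, 168, 172, 172, 174, 176]
225 [81, 44, 39, 38, 39, 40, 38, 29, 26, 30, 32, 32, 32, 32, 31, 29, 28, 35, 49, 63, 69, 71, 72, 71, 70, 70, 72, 77, 87, 112, 142, 154, 154, 154, 155, 155]
row 200 [115, 116, 115, 115, 114, 112, 104, 83, 63, 64, 87, 117, 140, 150, 152, 152, 153, 151, 138, 106, 83, 97, 122, 129, 129, 129, 129, 129, 129, 129] [110, 111, 112, 114, 116, 117, 119, 120, 122, 122, 124, 129, 137, 144, 145, 139, 125, 114, 111, 112, 112, 112, 112, 112, 112]
board edge [[-70.71312292400088, 56.16646988901113], [75.78694971676701, 56.21177461917229]] rubber [[-46.94833578822661, 61.69195804303327], [57.86105427536428, 61.72809327031532]] stop R [[80.15775072296874, 17.70905351369477], [90.58295003480825, 17.71071087201887]]
battery [[38.36087129065199, 120.3787151911843]] fence white [[-75.48536897339602, 82.82209296168708], [73.31695535303078, 82.88710968400784]]
```

Run:
```python
from h import *
np.set_printoptions(precision=1,suppress=True)
C=np.array([.404,-.087]);a=.263;Rm=np.array([[np.cos(a),-np.sin(a)],[np.sin(a),np.cos(a)]])
def Wd(x,y,z): return np.r_[C+Rm@[x,y],z]
for f in("top0.npz","scene0.npz"):
    c=dict(np.load(f))
    for z in (.0575,.1415):
        for y in ((.005,.020) if z<.1 else (-.025,.05)):
            out=[]
            for x in np.arange(.09,.16,.006):
                u,v=proj(c,Wd(x,y,z))[0].round().astype(int); out.append((int(x*1000),c["image"][v,u].tolist()))
            print(f,z,y,out)
```

```text
top0.npz 0.0575 0.005 [(90, [83, 84, 85]), (96, [90, 91, 92]), (102, [140, 143, 142]), (108, [147, 147, 148]), (114, [142, 144, 143]), (120, [129, 129, 129]), (126, [74, 79, 85]), (132, [84, 89, 93]), (138, [84, 88, 95]), (144, [93, 101, 103]), (150, [91, 94, 100]), (156, [104, 110, 113])]
top0.npz 0.0575 0.02 [(90, [103, 100, 101]), (96, [92, 97, 97]), (102, [136, 137, 137]), (108, [142, 144, 144]), (114, [138, 141, 140]), (120, [136, 138, 139]), (126, [85, 88, 94]), (132, [81, 86, 93]), (138, [85, 90, 99]), (144, [84, 88, 95]), (150, [102, 104, 111]), (156, [100, 110, 113])]
top0.npz 0.1415 -0.025 [(90, [62, 67, 67]), (96, [86, 88, 87]), (102, [139, 143, 141]), (108, [138, 139, 137]), (114, [140, 142, 142]), (120, [94, 96, 99]), (126, [79, 86, 91]), (132, [84, 91, 95]), (138, [91, 98, 100]), (144, [101, 106, 109]), (150, [103, 111, 115]), (156, [102, 108, 113])]
top0.npz 0.1415 0.05 [(90, [85, 88, 89]), (96, [87, 87, 87]), (102, [134, 136, 136]), (108, [147, 150, 149]), (114, [142, 142, 143]), (120, [138, 138, 140]), (126, [77, 87, 89]), (132, [81, 87, 91]), (138, [83, 89, 96]), (1
[... 580 characters left out ...]
 (138, [104, 109, 116]), (144, [108, 115, 121]), (150, [129, 134, 143]), (156, [130, 135, 140])]
scene0.npz 0.1415 -0.025 [(90, [179, 177, 176]), (96, [174, 175, 173]), (102, [180, 179, 176]), (108, [172, 170, 167]), (114, [94, 103, 110]), (120, [101, 103, 106]), (126, [100, 104, 110]), (132, [127, 132, 131]), (138, [121, 126, 134]), (144, [138, 146, 148]), (150, [176, 179, 185]), (156, [123, 130, 134])]
scene0.npz 0.1415 0.05 [(90, [174, 176, 174]), (96, [180, 176, 175]), (102, [179, 174, 173]), (108, [177, 176, 176]), (114, [185, 180, 179]), (120, [89, 94, 102]), (126, [92, 102, 106]), (132, [88, 93, 98]), (138, [75, 79, 80]), (144, [92, 98, 103]), (150, [67, 71, 77]), (156, [88, 73, 67])]
```

Finger clearance to the trainer is about 10 mm and the body passes above it. Laying the board down and releasing.

Run:
```python
from h import *
from workcell import r, fingers, eyes, sensors
np.set_printoptions(precision=4,suppress=True)
q=quat(down(.263)); hit=r.line_to((.4482,-.0621,.0570),q,speed=.03,threshold=8)
print(hit,sensors.current_tool_pos(),sensors.current_contact_force(),sensors.current_wrist_torque())
fingers.open_gripper(); r.wait(.2)
print(sensors.current_grip_width(),sensors.current_contact_force())
r.line_to((.4482,-.0621,.16),q,speed=.15)
w=eyes.read_camera("wrist"); np.savez("w5.npz",**w); t=eyes.read_camera("top"); np.savez("t5.npz",**t); print(sensors.current_clock())
C=np.array([.404,-.087]);a=.263;Rm=np.array([[np.cos(a),-np.sin(a)],[np.sin(a),np.cos(a)]])
L=lambda px,z:((ray(w,px,z)[:,:2]-C)@Rm*1000).round(1)
# orange/gold terminals and white bar in wrist view
hsv=cv2.cvtColor(w["image"],cv2.COLOR_RGB2HSV); m=cv2.inRange(hsv,(10,110,90),(28,255,255)); m[255:]=0
n,_,st,ce=cv2.connectedComponentsWithStats(m)
for s,c in zip(st[1:],ce[1:]):
    if s[4]>8: print("gold",c.round(1),s[4],L(c,.027))
g=cv2.GaussianBlur(cv2.cvtColor(w["image"],cv2.COLOR_RGB2GRAY),(3,3),0).astype(int)
xs=np.linspace(-.07,.08,4)
for x in (-.065,-.02,.015,.03):   # scan along fixture y at z=.018
    ys=np.arange(.04,.075,.001); P=np.c_[C+np.c_[np.full(len(ys),x),ys]@Rm.T,np.full(len(ys),.018)]
    uv=proj(w,P).round().astype(int); print("y-scan",x,[int(g[v,u]) if 0<=v<384 and 0<=u<512 else -1 for u,v in uv])
for y in (.05,.03):
    xs=np.r_[np.arange(-.09,-.06,.001),np.arange(.06,.09,.001)]; P=np.c_[C+np.c_[xs,np.full(len(xs),y)]@Rm.T,np.full(len(xs),.018)]
    uv=proj(w,P).round().astype(int); print("x-scan",y,[int(g[v,u]) if 0<=v<384 and 0<=u<512 else -1 for u,v in uv])
```

```text
True [ 0.448  -0.062   0.0574] [0.2142 0.4907 6.978 ] [-0.0876  0.0247  0.0643]
0.09274721214385048 [ 0.4791  0.4595 -0.0208]
22.175
gold [254.5  83.2] 301 [[ 52.5 118.2]]
gold [150.  151.5] 16 [[-61.9  48.3]]
gold [171.7 151.5] 14 [[-38.1  48.3]]
gold [193.2 151.5] 18 [[-14.5  48.3]]
gold [215.  151.5] 16 [[ 9.4 48.3]]
gold [156.6 212.1] 11 [[-61.9 -23. ]]
gold [176.7 212.2] 12 [[-38.4 -23.2]]
gold [197.4 212.4] 13 [[-14.  -23.3]]
gold [217.5 212.3] 14 [[  9.6 -23.2]]
gold [467.8 246.3] 205 [[314.  -67.6]]
y-scan -0.065 [94, 92, 75, 46, 53, 87, 112, 109, 109, 81, 42, 26, 40, 68, 85, 92, 81, 60, 60, 44, 37, 36, 36, 38, 40, 41, 41, 42, 42, 42, 42, 42, 41, 41, 41]
y-scan -0.02 [121, 133, 146, 149, 138, 121, 108, 105, 105, 107, 117, 134, 148, 152, 151, 147, 126, 91, 91, 68, 60, 54, 44, 34, 28, 29, 30, 30, 31, 31, 27, 27, 34, 33, 32]
y-scan 0.015 [148, 154, 151, 140, 118, 98, 89, 85, 85, 96, 120, 139, 148, 152, 153, 149, 126, 126, 89, 67, 62, 58, 49, 39, 32, 29, 29, 29, 29, 29, 26, 25, 32, 36, 34]
y-scan 0.03 [156, 156, 155, 152, 152, 156, 159, 160, 160, 157, 154, 152, 152, 153, 154, 150, 128, 128, 91, 67, 61, 57, 48, 39, 32, 29, 30, 30, 30, 30, 27, 24, 27, 31, 33]
x-scan 0.05 [100, 92, 71, 71, 50, 40, 38, 37, 37, 37, 37, 37, 39, 42, 49, 66, 86, 96, 97, 96, 96, 87, 67, 45, 40, 42, 40, 30, 21, 21, 149, 150, 150, 150, 151, 152, 152, 153, 154, 154, 151, 146, 146, 127, 90, 57, 50, 60, 68, 69, 66, 66, 65, 64, 64, 65, 68, 69, 67, 71]
x-scan 0.03 [102, 112, 123, 128, 130, 130, 129, 120, 99, 78, 64, 52, 44, 44, 50, 69, 88, 97, 98, 98, 98, 98, 97, 97, 97, 97, 98, 100, 100, 101, 126, 126, 105, 99, 100, 100, 100, 100, 100, 100, 98, 95, 93, 83, 66, 52, 50, 50, 52, 60, 97, 153, 190, 199, 199, 199, 195, 173, 122, 79]
```

The board lies flat and square: +y edge at 57 mm, ends at -75 and +74 mm between the ±81 mm stops, about 6 mm from the rubber. Next I'll shut the fingers and push the knob round its arc, with the tool turning along with the lever.

```bash
cat >> h.py <<'E'
FC=np.array([.404,-.087]);FA=.263;FR=np.array([[np.cos(FA),-np.sin(FA)],[np.sin(FA),np.cos(FA)]])
PIV=np.array([.0005,-.051])
def push(th,gap,z=.05,rad=.078):
    d=np.array([np.cos(th),-np.sin(th)]); t=np.array([-np.sin(th),-np.cos(th)])
    return np.r_[FC+FR@(PIV+rad*d-t*(.018+gap)),z],quat(down(FA-th))
E
python3 - <<'E'
from h import *
from workcell import r, fingers, eyes, sensors
np.set_printoptions(precision=3,suppress=True)
fingers.grasp(20)
p,q=push(0,.008,.16,.080); r.line_to(p,q,speed=.15)
p,q=push(0,.008,.05,.080); hit=r.line_to(p,q,speed=.12,threshold=6)
print("down",hit,sensors.current_tool_pos(),sensors.current_grip_width(),sensors.current_contact_force())
if not hit:
    for th in np.arange(0,1.21,.15):
        p,q=push(th,0); hit=r.line_to(p,q,speed=.06,threshold=25)
        print(round(th,2),hit,sensors.current_contact_force(),(sensors.current_tool_pos()-p)*1000)
        if hit: break
print(sensors.current_clock(),sensors.current_joint_pos())
E
```

```text
down False [ 0.488 -0.09   0.05 ] 0.00029589366311575825 [-0.135  0.425  0.431]
0.0 False [-0.451 -0.774  0.37 ] [ 0.129 -0.807  0.412]
0.15 False [-0.491 -0.408  0.079] [-0.011 -0.188  0.09 ]
0.3 False [-0.005  0.161  0.866] [-0.117 -0.036 -0.014]
0.45 False [ 0.367  0.477 -0.193] [-0.157 -0.014 -0.023]
0.6 False [-0.505  0.158 -1.189] [-0.202 -0.054 -0.02 ]
0.75 False [ 0.285 -0.429 -0.029] [-0.212 -0.073  0.008]
0.9 False [ 0.316 -0.181 -0.334] [-0.183 -0.07   0.022]
1.05 False [ 0.644 -0.322  0.337] [-0.183 -0.033  0.001]
1.2 False [ 1.218 -0.263  0.94 ] [-0.111 -0.006  0.029]
28.25 [ 0.339  0.62  -0.108  2.206  0.198  0.325 -0.869]
```

The forces at rest don't show whether the knob moved, so I'll locate it numerically in the camera images.

```bash
cat > knob.py <<'E'
from h import *
def knob(c,thr=45):
    g=c["image"].max(2); m=(g<thr).astype(np.uint8); n,_,st,ce=cv2.connectedComponentsWithStats(m)
    for s,p in zip(st[1:],ce[1:]):
        if s[4]<6: continue
        l=(ray(c,p,.065)[0,:2]-FC)@FR-PIV; rr=np.hypot(*l)
        if .05<rr<.1 and l[1]<.03: print("  dark",p.round(1),"area",s[4],"rad",rr.round(4),"theta",np.arctan2(-l[1],l[0]).round(3))
E
python3 - <<'E'
from knob import *
from workcell import eyes
for n in("scene0","top0"): print(n); knob(dict(np.load(n+".npz")))
for n in("scene","top","wrist"):
    c=eyes.read_camera(n); np.savez(n+"6.npz",**c); print(n); knob(c)
E
```

```text
scene0
  dark [230.2 255. ] area 120 rad 0.0739 theta 0.048
  dark [162. 268.] area 9 rad 0.0789 theta 3.131
  dark [199.7 284.4] area 48 rad 0.0593 theta 1.63
  dark [184.2 291.4] area 8 rad 0.0771 theta 2.076
top0
  dark [336.  208.8] area 69 rad 0.0761 theta 0.037
scene
  dark [218.8 252.4] area 252 rad 0.0508 theta -0.18
  dark [237.6 272.7] area 561 rad 0.0957 theta 0.566
  dark [172.5 264. ] area 8 rad 0.0557 theta -3.073
  dark [220.2 277.6] area 11 rad 0.0682 theta 0.913
  dark [234.3 278.9] area 31 rad 0.0955 theta 0.735
  dark [226.6 284.4] area 9 rad 0.0896 theta 0.95
top
wrist
  dark [176.8 123.3] area 10 rad 0.0999 theta 0.022
  dark [251.  260.6] area 296 rad 0.0789 theta 1.09
```

Run:
```python
from knob import *
from workcell import r, fingers, eyes, sensors
np.set_printoptions(precision=3,suppress=True)
p,q=push(1.3,0); hit=r.line_to(p,q,speed=.04,threshold=2.5)
print(hit,sensors.current_contact_force(),(sensors.current_tool_pos()-p)*1000,sensors.current_clock())
w0,w=dict(np.load("w5.npz")),dict(np.load("wrist6.npz"))
# board +y edge now (fixture y scan at z=.018) and light lever-arm pixels at z=.04
g=cv2.GaussianBlur(cv2.cvtColor(dict(np.load("scene6.npz"))["image"],cv2.COLOR_RGB2GRAY),(3,3),0); s=dict(np.load("scene6.npz")); s0=dict(np.load("scene0.npz"))["image"]
for th in np.arange(0,1.9,.15):
    P=[np.r_[FC+FR@(PIV+[0,-.003]+k*np.array([np.cos(th),-np.sin(th)])),.042] for k in(.03,.04,.05)]
    uv=proj(s,P).round().astype(int); print(round(th,2),[s["image"][v,u].tolist() for u,v in uv],[s0[v,u].tolist() for u,v in uv])
```

```text
True [ 0.836  0.973 -0.428] [ 3.342  3.369 -0.142] 28.6083
0.0 [[125, 122, 119], [144, 144, 131], [140, 114, 57]] [[209, 206, 205], [213, 212, 213], [209, 209, 207]]
0.15 [[44, 44, 39], [144, 140, 127], [14, 14, 15]] [[198, 199, 199], [200, 199, 201], [159, 157, 156]]
0.3 [[60, 50, 28], [43, 44, 49], [21, 22, 27]] [[139, 139, 138], [69, 75, 72], [74, 77, 77]]
0.45 [[43, 41, 48], [66, 65, 73], [29, 31, 32]] [[71, 75, 69], [80, 82, 82], [50, 52, 50]]
0.6 [[44, 47, 52], [37, 38, 44], [52, 55, 56]] [[43, 47, 50], [44, 46, 45], [46, 46, 45]]
0.75 [[44, 44, 51], [43, 47, 52], [44, 45, 47]] [[46, 47, 49], [48, 51, 50], [48, 46, 50]]
0.9 [[41, 43, 49], [40, 41, 46], [108, 90, 57]] [[53, 55, 56], [47, 42, 48], [72, 75, 73]]
1.05 [[17, 22, 21], [28, 30, 35], [79, 60, 37]] [[45, 48, 47], [41, 42, 42], [70, 72, 73]]
1.2 [[151, 149, 150], [150, 151, 148], [42, 46, 42]] [[92, 92, 92], [38, 39, 38], [71, 72, 72]]
1.35 [[147, 149, 145], [149, 151, 150], [147, 145, 149]] [[150, 147, 147], [42, 41, 45], [72, 74, 73]]
1.5 [[129, 128, 129], [45, 50, 47], [46, 46, 47]] [[194, 194, 195], [57, 58, 57], [72, 76, 75]]
1.65 [[51, 51, 49], [47, 47, 47], [49, 54, 52]] [[198, 198, 198], [116, 114, 113], [48, 52, 49]]
1.8 [[109, 107, 110], [45, 48, 45], [46, 48, 46]] [[200, 200, 198], [109, 107, 112], [47, 49, 48]]
```

Scene pixels show the lever arm at about 1.28 rad for a command of 1.2, so it is being pushed and leads by about 0.07. Carrying on to a command of 1.5 and then backing off to measure.

```bash
cat > lev.py <<'E'
from knob import *
def report(n,c):
    print(n); knob(c)
    g=c["image"].min(2); pv=PIV+[0,-.001]
    for th in np.arange(1.2,2.0,.05):
        P=[np.r_[FC+FR@(pv+k*np.array([np.cos(th),-np.sin(th)])),.04] for k in(.035,.045,.055)]
        uv=proj(c,P).round().astype(int)
        print("  %.2f"%th,[int(g[v,u]) if 0<=v<384 and 0<=u<512 else -1 for u,v in uv])
E
python3 - <<'E'
from lev import *
from workcell import r, fingers, eyes, sensors
np.set_printoptions(precision=3,suppress=True)
for th in (1.3,1.4,1.5):
    p,q=push(th,0); hit=r.line_to(p,q,speed=.05,threshold=35)
    print(th,hit,sensors.current_contact_force(),(sensors.current_tool_pos()-p)*1000)
    if hit: break
else:
    p,q=push(1.5,.02); r.line_to(p,q,speed=.1)
    p,q=push(1.5,.03,.20); r.line_to(p,q,speed=.2)
    r.line_to(p+[.05,-.14,.1],q,speed=.3)
    for n in("scene","top","wrist"):
        c=eyes.read_camera(n); np.savez(n+"7.npz",**c); report(n,c)
print(sensors.current_clock())
E
```

```text
1.3 False [ 1.091  1.503 -0.418] [ 0.147  0.287 -0.095]
1.4 False [ 1.124  2.02  -2.211] [ 0.295  0.118 -0.037]
1.5 False [ 3.055  0.634 -2.449] [ 0.329 -0.029  0.004]
scene
  dark [173.  263.2] area 6 rad 0.0546 theta -3.038
  dark [222.7 285. ] area 46 rad 0.0846 theta 1.025
  dark [205.  291.4] area 120 rad 0.078 theta 1.505
  1.20 [52, 57, 54]
  1.25 [52, 52, 59]
  1.30 [80, 56, 39]
  1.35 [156, 63, 13]
  1.40 [156, 69, 28]
  1.45 [166, 71, 29]
  1.50 [164, 23, 42]
  1.55 [161, 30, 40]
  1.60 [161, 86, 56]
  1.65 [164, 138, 67]
  1.70 [175, 142, 35]
  1.75 [182, 57, 59]
  1.80 [70, 51, 50]
  1.85 [70, 58, 44]
  1.90 [52, 60, 48]
  1.95 [55, 59, 62]
top
  dark [335.6 216.7] area 386 rad 0.058 theta -0.059
  dark [373.  228.5] area 56 rad 0.0768 theta 1.499
  1.20 [63, 79, 93]
  1.25 [76, 73, 92]
  1.30 [76, 73, 87]
  1.35 [101, 84, 83]
  1.40 [113, 91, 86]
  1.45 [113, 92, 93]
  1.50 [111, 98, 93]
  1.55 [112, 97, 93]
  1.60 [110, 97, 96]
  1.65 [108, 99, 134]
  1.70 [94, 105, 134]
  1.75 [94, 123, 138]
  1.80 [83, 128, 137]
  1.85 [78, 134, 138]
  1.90 [83, 136, 137]
  1.95 [83, 138, 140]
wrist
  dark [100.  134.8] area 45 rad 0.0934 theta -0.009
  dark [140.9 163.6] area 204 rad 0.0789 theta 0.793
  dark [113.8 155.7] area 284 rad 0.0664 theta 0.256
  dark [130.9 147.6] area 12 rad 0.0891 theta 0.501
  dark [120.6 166.7] area 7 rad 0.0547 theta 0.489
  dark [155.3 196.3] area 235 rad 0.0763 theta 1.501
  dark [147.  227.5] area 10 rad 0.0782 theta 2.243
  1.20 [37, 37, 34]
  1.25 [43, 38, 66]
  1.30 [75, 41, 88]
  1.35 [126, 69, 87]
  1.40 [141, 119, 110]
  1.45 [149, 122, 123]
  1.50 [148, 122, 123]
  1.55 [148, 122, 120]
  1.60 [148, 121, 57]
  1.65 [146, 125, 18]
  1.70 [144, 49, 21]
  1.75 [122, 52, 20]
  1.80 [43, 52, 19]
  1.85 [47, 52, 18]
  1.90 [47, 52, 34]
  1.95 [49, 52, 42]
31.6333
```

All three cameras put the knob at about 1.50 rad, inside the nip range. A small nudge will bring it to about 1.56. Then I'll check the board and the loose items.

Run:
```python
from lev import *
from workcell import r, fingers, eyes, sensors
np.set_printoptions(precision=3,suppress=True)
p,q=push(1.5,.03,.20); r.line_to(p,q,speed=.3)
p,q=push(1.5,.02); r.line_to(p,q,speed=.15)
p,q=push(1.555,0); print(r.line_to(p,q,speed=.05,threshold=35))
p,q=push(1.555,.02); r.line_to(p,q,speed=.1)
p,q=push(1.5,.03,.20); r.line_to(p,q,speed=.2)
r.line_to(p+[.05,-.20,.12],q,speed=.3)
t=eyes.read_camera("top"); s=eyes.read_camera("scene"); np.savez("t8.npz",**t)
for c in(t,s): knob(c)
t0=dict(np.load("top0.npz")); C0=lambda c,y0,y1,x0,x1: c["image"][y0:y1,x0:x1].astype(int)
for n,b in(("tape",(208,255,175,225)),("driver",(128,185,125,170)),("battery",(225,255,262,280))):
    print(n,"mean/max diff",np.abs(C0(t,*b)-C0(t0,*b)).mean().round(1),np.abs(C0(t,*b)-C0(t0,*b)).max())
for n,lo,hi,b in(("tape",(100,120,120),(115,255,255),(205,258,172,228)),("driver",(18,180,120),(30,255,255),(128,185,125,172)),("battery",(5,150,120),(17,255,255),(225,255,262,282))):
    f=lambda c:(np.argwhere(cv2.inRange(cv2.cvtColor(c["image"],cv2.COLOR_RGB2HSV),lo,hi)[b[0]:b[1],b[2]:b[3]]).mean(0))
    print(n,f(t0),f(t))
g=cv2.GaussianBlur(cv2.cvtColor(t["image"],cv2.COLOR_RGB2GRAY),(3,3),0)
for x in(-.06,-.02,.02,.06):
    ys=np.arange(.05,.08,.001); P=np.c_[FC+np.c_[np.full(len(ys),x),ys]@FR.T,np.full(len(ys),.018)]
    print(x,[int(v) for v in cv2.remap(g,proj(t,P).astype(np.float32)[None],None,cv2.INTER_LINEAR)[0]])
print(sensors.current_clock())
```

```text
False
  dark [373.5 230.2] area 62 rad 0.0767 theta 1.553
tape mean/max diff 2.3 13
driver mean/max diff 3.5 56
battery mean/max diff 8.7 26
tape [27.262 27.517] [27.078 27.622]
driver [18.923 28.506] [18.938 28.515]
battery [11.489  7.889] [11.5    7.783]
-0.06 [77, 74, 73, 72, 72, 72, 73, 72, 71, 72, 75, 77, 80, 82, 82, 75, 68, 60, 51, 43, 42, 41, 44, 55, 65, 84, 106, 130, 152, 174]
-0.02 [126, 126, 126, 126, 126, 126, 126, 125, 124, 122, 120, 114, 107, 100, 88, 75, 62, 51, 41, 35, 31, 30, 35, 41, 54, 73, 94, 116, 140, 159]
0.02 [103, 99, 94, 88, 82, 79, 77, 75, 78, 80, 83, 86, 88, 82, 76, 68, 56, 46, 38, 32, 27, 29, 32, 40, 54, 69, 90, 114, 135, 152]
0.06 [155, 158, 158, 157, 149, 139, 129, 122, 114, 110, 108, 106, 101, 95, 88, 77, 66, 56, 47, 38, 35, 33, 35, 43, 52, 68, 88, 108, 128, 148]
36.4583
```

The knob is at 1.55 rad, the board's edge is pressed evenly about 2 mm into the rubber, and the loose items haven't moved. Handing in.

Run:
```python
from workcell import r
print(r.finish_job())
```

```text
the job is handed in; nothing more can be done
None
```

The board is out of the bin, flat in the fixture and nipped against the rubber fence with the lever at about 1.55 rad; the tape roll, screwdriver and battery were not disturbed, and the job was handed in at about 36 s.

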